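Put the wooden plane away in the push-latched tool chest

ROBOT

A 7-joint arm with a two-finger parallel gripper is mounted at the origin on the work surface. World frame = base frame: x ahead of the robot, y to its left, z up, the work surface at z = 0. Lengths are in m, angles in degrees, forces in N, time in s.
With the tool pointing down it reaches from about 0.425 to 0.875 m from the base axis. Payload 4.7 kg.
Tool frame: the origin (TCP) lies at the very end of the fingers, on their centre line; the grasp point (between the pads) lies 19 mm behind it; z points along the fingers, y is the line along which they close (so a half turn about z gives the same grasp; the last joint's range is limited). The gripper opens to 87 mm and grips with 3 to 60 N. Pads are 19 mm wide; open, the fingers measure 117 mm over their backs; the gripper's body (75 mm by 190 mm) begins 51 mm behind the grasp point.
Start: joints at [72.485, 18.392, -4.016, 83.108, 1.295, 78.541, -3.26], TCP at [0.204, -0.617, 0.223] pointing down, gripper open.
Joint ranges: [-163.93, 163.93], [-17.29, 119.83], [-79.2, 71.16], [3.27, 140.29], [-89.18, 269.18], [5.43, 117.66], [-154.24, 154.24]. Speed limits (degrees/s): [147.25, 147.25, 180, 180, 180, 180, 180].

INTERFACE

Orientations are given as [roll, pitch, yaw] about the fixed x, y, z axes, in that order (R = Rz(yaw) Ry(pitch) Rx(roll)).
In Python, from cell import telemetry, cams, env gives the robot as it stands.
- The arm moves only by the tool arm_command, never from a script. Its argument "series" is text: rows parted by semicolons, each of 5 numbers parted by spaces: the shift along the tool's x, y, z in mm, then the turn about the tool's z in rad, then the closure in counts, from 0 (fully open) to 255 (shut). A call has 1 to 20 rows; each row shifts and turns the commanded pose from where the row before left it, along the tool's axes as they then stand; what a row does not reach is not made up. A row lasts 1/12 s, in which the tool goes at most 41.7 mm and 7.16 degrees, less where a joint would pass 70% of its speed; a pose out of reach is approached as far as the arm can. A call is refused whole if a number of a shift passes 41.7 or a number of a turn 0.125, either way. A call with a gripper value outside its range is refused whole. The fingers move at their own pace and stop on an object; "squeeze" is the grip in N (left out, the last holds). Time passes only in rows, so rows that do not move let the fingers close. It gives the time, the measured TCP pose, the force, the opening and the grip force at its end, in the units of the state.
- telemetry.get_obs(): the state, without advancing time (a new reading comes with each control period).
- cams.read_camera(name): name is "scene" or "top" or "wrist"; returns the picture (480x640x3 uint8, blue, green, red); there is no depth.
- cams.calibration(name): a dict with "K" (3x3 intrinsics, pixels), "origin" and "rotation" of the camera in the world; the wrist camera has in their place "hand_eye" (4x4, takes a point from camera to tool coordinates, whose origin is the TCP and whose axes are the flange's). Camera axes: x right, y down, z forward; pixel columns grow to the right and rows downward; lengths in m; the calibration is good to about 2 mm. A picture is of the moment at which its call begins: read the wrist's pose just before it. calibration takes no time and is no camera call.
- env.sign_off(): hands the job in; it is judged then, once.
The state is a dict: "time_s": time; "qpos": joint angles; "joint_velocities": joint speeds; "effort": joint torques, N m; "tool_pos": TCP position; "tool_rot": TCP orientation; "force": force on the tool from outside, world axes, zero at the start; "wrist_torque": the same for the moment, N m; "grip_width": finger opening in m; "grasp_force": force on a finger pad.
Only numpy, scipy, OpenCV 4.12 (cv2) and the standard library are available. Lean on these libraries where they do the work, as an engineer would, in place of code of your own. Each camera call takes 0.05 s, during which the arm holds its last target. There are 200 camera calls.

TASK

Put the wooden hand plane away in the tool chest: press the red push-push knob to free the lid and swing the lid open, then lay the plane on its sole, lengthwise, on the cork pad in the free bay. Swing the lid fully shut and press the knob in again until it stays latched. Leave the sanding block, can, bottle and mallet where they are.

Things in the scene. Friction and masses are not known exactly. Their poses are not given: they have to be found in the camera images.
- chest: open plywood tool chest, fixed to the table, 240 (x) x 230 (y) x 80 mm high, walls 10 mm, floor 10 mm thick. Origin: centre of its underside, z up. Inside, a divider 8 mm thick along y, rising to 40 mm above the table, parts two bays, each 106 mm wide (x) and 210 mm long (y), centred at x = -57 and x = +57 mm. The lid hinges along x on the chest's -y side; the knob is on the +y side.
- lid_hinge (a point): middle of the lid's hinge line, at chest x = 0, y = -115, z = 80.5 mm, on the lid's underside. Its frame turns with the lid: x along the hinge axis (parallel to chest x), y from the hinge across the lid to its free edge, z out of the lid's upper face.
- lid (a joint): lid angle in rad about +x of the hinge frame: 0 shut, 1.57 upright, stop at 1.8. Lid: pale wood, 240 x 242 x 12 mm, 0.5 kg, its free edge 12 mm beyond the chest wall. The hinge is stiff (0.8 N m friction) and the lid stays where it is left. While the knob is latched, a bolt holds the lid shut (with about 0.013 rad of play).
- knob (a joint): push-push knob, in m along the lid's outward normal: 0 to 0.0015 latched (lid bolted), +0.020 popped out (lid free), -0.009 the bottom of a press. Press it in to the bottom of the press and let go: from latched it pops out and stays out, from popped out it stays latched; a press that stops short (under 7 mm below latched) springs back. Pressed steadily it takes 5 to 12 N (more if fast). Press only with the lid shut, or the bolt comes out and keeps it from closing.
- knob_top (a point): centre of the red knob's top face; same axes as lid_hinge. Knob: round, 36 mm diameter, straight sided, axis along lid z, centred in the lid frame at x = 0, y = 200 mm. Its top stands 10 mm above the lid's upper face when latched, 30 mm when popped out, and it can then be pinched by its sides to swing the lid.
- cork_pad: loose brown cork pad, 94 (x) x 180 (y) x 6 mm, flat on the floor of the free bay (either one). Origin: centre of its underside.
- sanding_block: cork and green sanding block, 62 (x) x 120 (y) x 36 mm high, on the floor of the other bay; it stays there. Origin: centre of its underside.
- plane: wooden hand plane lying on its sole. Body a block 160 (x) x 48 (y) x 45 mm high, with a narrow iron and wedge in the middle and a round stub near its +x end that rise to 58 and 56 mm; 0.3 to 0.65 kg. Origin: centre of the sole, x along its length, z up. Either end may point either way in the bay.
- spray_can: blue and white spray can with red cap, 54 mm diameter, 150 mm tall, standing. Origin: centre of its foot. Bystander.
- glue_bottle: white and yellow glue bottle with orange cap, 58 mm diameter, 150 mm tall, standing. Origin: centre of its foot. Bystander.
- mallet: wooden mallet lying flat, 183 mm long (x), head 90 mm wide (y) and 56 mm high from x = 33 to 88 mm, handle 24 mm thick towards -x to x = -95 mm, its centre line 28 mm up. Origin: under the handle line, on the table. Bystander.
Things that resemble listed ones, but are neither listed nor needed, are in the scene too. Leave any turquoise look-alike of the plane alone.

How it is judged:
By the outcome, as a careful person would: the job done as asked, in the order asked, and still so for the second after the job is handed in, with the robot touching nothing.
It also fails if it takes over 72 s, if anything falls off the work surface, if the arm or the gripper's body presses on something with over 40 N, if the wrist force passes 120 N, or if a joint passes its speed limit or range.

## Working session

There is one attempt and no reset: what is moved stays moved. The work goes in short steps, Python scripts to look and compute and a tool call to move; the robot and the scene stay as the last step left them, time stands still between calls to the robot, and variables do not carry over. Pictures are saved under pics/ and viewed, at most 13 in all, crops included, and the job is handed in when it is done.

Besides the shell and the picture viewer there is one more tool, called in YAML: its name, and indented under it one key for each argument. arm_command: Moves the arm, as the interface text tells. Its arguments: {"type":"object","properties":{"series":{"type":"string"},"squeeze":{"type":"number"}},"required":["series"]}

```bash
mkdir -p pics; ls; python3 - <<'E'
from cell import telemetry,cams,env
import cv2
o=telemetry.get_obs();print(o)
for n in("scene","top"):
    cv2.imwrite(f"pics/{n}0.png",cams.read_camera(n)); print(n,cams.calibration(n))
print(cams.calibration("wrist"))
E
```

```text
pics
{'time_s': 0.0, 'qpos': array([72.48622681, 18.43794486, -4.01417005, 83.17654501,  1.2947705 ,
       78.54012315, -3.26078276]), 'joint_velocities': array([ 0.06977176,  0.00747201,  0.01741993,  0.0600533 ,  0.0488489 ,
       -0.06799489, -0.06498325]), 'effort': array([ 4.72450229e-04, -4.91272223e+01, -4.03216789e-01, -3.12531924e+01,
       -6.39332389e-02,  4.34238883e-02,  1.49043758e-04]), 'tool_pos': array([ 0.20408977, -0.61653526,  0.22145956]), 'tool_rot': array([-1.79890613e+02,  6.03482608e-03,  1.83214444e+01]), 'force': array([-0.50365367, -0.04659634, -0.24837785]), 'wrist_torque': array([-2.55618476e-02,  5.59448757e-05,  6.72720810e-03]), 'grasp_force': 0.0, 'grip_width': 0.08722618740040299}
scene {'K': array([[497.9697382 ,   0.        , 320.35804389],
       [  0.        , 497.9697382 , 244.24536634],
       [  0.        ,   0.        ,   1.        ]]), 'origin': array([ 1.56329931, -0.13249373,  0.72980964]), 'rotation': array([-122.92233545,   -0.47590201,   78.57096044])}
top {'K': array([[527.09888008,   0.        , 311.97514817],
       [  0.        , 527.09888008, 246.5737711 ],
       [  0.        ,   0.        ,   1.        ]]), 'origin': array([0.45179676, 0.07637211, 1.05748019]), 'rotation': array([-170.53845379,   -1.04901843,  -89.34602481])}
{'K': array([[399.73936316,   0.        , 317.28362217],
       [  0.        , 399.73936316, 236.86508048],
       [  0.        ,   0.        ,   1.        ]]), 'hand_eye': array([[ 9.52738813e-04, -9.63255636e-01, -2.68584571e-01,
         7.23070311e-02],
       [ 9.99999546e-01,  9.19108425e-04,  2.50952651e-04,
         1.08030323e-03],
       [ 5.12678682e-06, -2.68584688e-01,  9.63256075e-01,
        -1.62156855e-01],
       [ 0.00000000e+00,  0.00000000e+00,  0.00000000e+00,
         1.00000000e+00]])}
```

View pics/scene0.png

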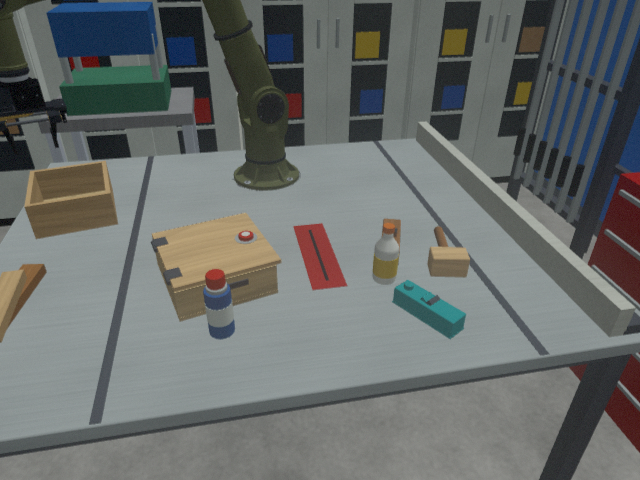

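View pics/top0.png

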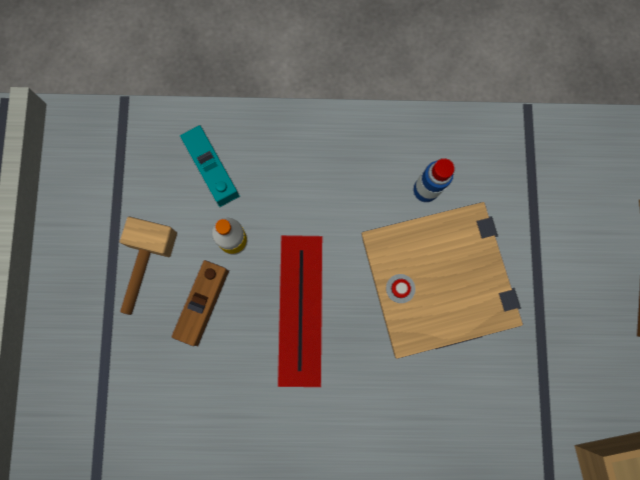

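The scene view shows the chest with its red knob (246,236), the can (218,305), bottle (386,258), mallet (450,260) and the turquoise decoy (428,307). In the top view, the lid corners are near (362,232), (485,203), (521,325) and (396,356), with hinges on the right and the knob at (401,289). The brown plane is at (200,303), with its stub at (210,272).

```bash
cat > h.py <<'E'
import numpy as np,cv2
from scipy.spatial.transform import Rotation as R
from cell import telemetry,cams
def cam(name,obs=None):
    c=cams.calibration(name)
    if name=="wrist":
        T=c["hand_eye"];Rt=R.from_euler("xyz",obs["tool_rot"],degrees=True).as_matrix()
        return c["K"],obs["tool_pos"]+Rt@T[:3,3],Rt@T[:3,:3]
    return c["K"],c["origin"],R.from_euler("xyz",c["rotation"],degrees=True).as_matrix()
def cast(cm,px,z):
    K,o,M=cm;px=np.atleast_2d(px).astype(float)
    d=np.c_[px,np.ones(len(px))]@np.linalg.inv(K).T@M.T
    return o+d*((z-o[2])/d[:,2])[:,None]
def proj(cm,P):
    K,o,M=cm;p=(np.atleast_2d(P)-o)@M@K.T
    return p[:,:2]/p[:,2:]
def big(mask):
    c,_=cv2.findContours(mask.astype(np.uint8),cv2.RETR_EXTERNAL,cv2.CHAIN_APPROX_NONE)
    return max(c,key=cv2.contourArea)[:,0]
def rot(a): a=np.radians(a);return np.array([[np.cos(a),-np.sin(a)],[np.sin(a),np.cos(a)]])
E
python3 - <<'E'
from h import *
im=cv2.imread("pics/top0.png");hsv=cv2.cvtColor(im,cv2.COLOR_BGR2HSV).astype(int);H,S,V=hsv.transpose(2,0,1)
cm=cam("top")
def roi(m,x0,y0,x1,y1):
    o=np.zeros_like(m);o[y0:y1,x0:x1]=m[y0:y1,x0:x1];return o
lid=big(roi((H>8)&(H<28)&(S>60)&(V>90),350,190,535,370))
w=cast(cm,lid,.0925)[:,:2].astype(np.float32)
r=cv2.minAreaRect(w);print("lid",r,cv2.boxPoints(r).round(4).tolist())
q=cv2.approxPolyDP(lid.reshape(-1,1,2),6,True)[:,0];print(q.tolist(),cast(cm,q,.0925)[:,:2].round(4).tolist())
k=big(roi(((H<6)|(H>174))&(S>120),385,270,418,305));hull=cv2.convexHull(k)
(c,rad)=cv2.minEnclosingCircle(hull);print("knob",c,rad,cast(cm,c,.1025))
pm=roi((H<20)&(S>70)&(V<170),165,255,232,352)
p=big(pm);q=cv2.approxPolyDP(p.reshape(-1,1,2),4,True)[:,0]
print("plane",q.tolist(),cast(cm,q,.045)[:,:2].round(4).tolist())
r=cv2.minAreaRect(cast(cm,p,.045)[:,:2].astype(np.float32));print(r)
cv2.imwrite("pics/topc.png",cv2.resize(im[190:370,160:535],None,fx=2.1,fy=2.1,interpolation=cv2.INTER_CUBIC))
E
```

```text
lid ((0.5574235916137695, -0.17755234241485596), (0.23916977643966675, 0.24304518103599548), 15.043435096740723) [[0.41040000319480896, -0.09120000153779984], [0.47350001335144043, -0.32589998841285706], [0.7045000195503235, -0.2639000117778778], [0.6413999795913696, -0.029200000688433647]]
[[483, 202], [362, 232], [396, 358], [522, 324], [517, 308], [502, 307], [499, 293], [511, 288], [494, 235], [482, 238], [476, 224], [488, 217]] [[0.7031, -0.2625], [0.6418, -0.0326], [0.4119, -0.0929], [0.4751, -0.3244], [0.5041, -0.3168], [0.5056, -0.2892], [0.5312, -0.2849], [0.5407, -0.3076], [0.6398, -0.2806], [0.6337, -0.2577], [0.6603, -0.2475], [0.6742, -0.2708]]
knob (400.6666564941406, 288.0) 9.545304298400879 [[ 0.5371114  -0.10150197  0.1025    ]]
plane [[205, 260], [172, 334], [197, 345], [228, 271]] [[0.5915, 0.2662], [0.4498, 0.3219], [0.4299, 0.274], [0.5707, 0.2211]]
((0.5093615055084229, 0.2720453143119812), (0.05312918871641159, 0.15837709605693817), 69.62250518798828)
```

View pics/topc.png

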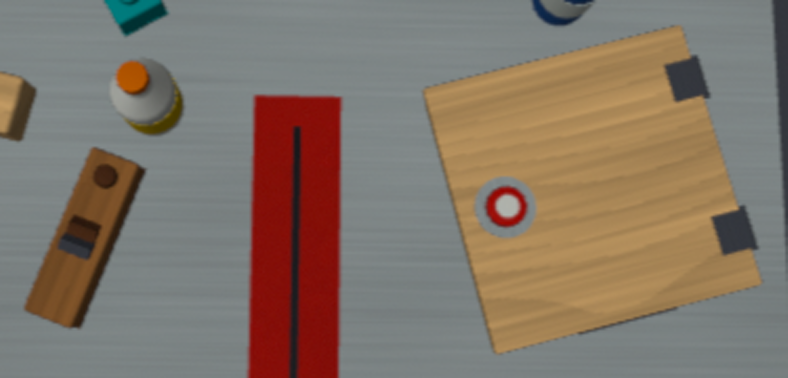

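Everything is found: the chest yaw is about 15°, the knob is at (0.537, -0.1015) and the plane is at (0.510, 0.274) with yaw -20.5°. I'll go above the knob with the fingers closed.

arm_command:
  series: "31.9 -25.7 0 0 255;31.9 -25.7 0 0 255;31.9 -25.7 0 0 255;31.9 -25.7 0 0 255;31.9 -25.7 0 0 255;31.9 -25.7 0 0 255;31.9 -25.7 0 0 255;31.9 -25.7 0 0 255;31.9 -25.7 0 0 255;31.9 -25.7 0 0 255;31.9 -25.7 0 0 255;31.9 -25.7 0 0 255;31.9 -25.7 0 0 255;31.9 -25.7 0 0 255;31.9 -25.7 0 0 255"
  squeeze: 20

```text
time_s: 1.35
tool_pos: [0.5378, -0.0989, 0.2224]
tool_rot: [180.0, 0.0, 18.3]
force: [0.2, -1.0, -1.0]
grip_width: 0.0016
grasp_force: 0.0
```

arm_command:
  series: "0 0 5 -0.1164 255;0 0 5 -0.1164 255;0 0 5 -0.1164 255;0 0 5 -0.1164 255;0 0 5 -0.1164 255;0 0 5 -0.1164 255;0 0 5 -0.1164 255;0 0 5 -0.1164 255;0 0 5 -0.1164 255;0 0 5 -0.1164 255;0 0 5 -0.1164 255;0 0 5 -0.1164 255;0 0 5 -0.1164 255;0 0 0 0 255;0 0 0 0 255"

```text
time_s: 2.6
tool_pos: [0.5369, -0.1007, 0.1571]
tool_rot: [-179.9, -0.0, 104.8]
force: [-0.7, 0.2, 1.2]
grip_width: 0.0003
grasp_force: 0.0
```

```bash
cat >> h.py <<'E'
def go(x,y,z,yaw):
    "tool-axis shift (mm) and turn (rad) from the measured pose; shift assumes the turn comes after"
    o=telemetry.get_obs();p=o["tool_pos"];M=R.from_euler("xyz",o["tool_rot"],degrees=True).as_matrix()
    d=M.T@(np.array([x,y,z])-p)*1000;t=-np.radians((yaw-o["tool_rot"][2]+180)%360-180)
    print("t%.2f"%o["time_s"],p.round(4),o["tool_rot"].round(2),"q",o["qpos"].round(0),"F",o["force"].round(1),"w%.4f"%o["grip_width"],"-> shift",d.round(1),"turn %.3f"%t)
E
python3 - <<'E'
from h import *
go(.537,-.1014,.11,105)
cm=cam("top");im=cv2.imread("pics/top0.png")
for z,p in((.145,(443,169)),(.148,(222,227))): print(cast(cm,p,z))
E
```

```text
t2.60 [ 0.5369 -0.1007  0.1571] [-1.7994e+02 -4.0000e-02  1.0483e+02] q [ 43.  12. -39. 102.   8.  69.  17.] F [-0.7  0.2  1.2] w0.0003 -> shift [-0.7 -0.  47.1] turn -0.003
[[ 0.74967532 -0.17388422  0.145     ]]
[[0.63610569 0.21974966 0.148     ]]
```

arm_command:
  series: "-0.7 0 15 -0.003 255;0 0 15 0 255;0 0 12 0 255;0 0 8 0 255;0 0 2 0 255;0 0 2 0 255;0 0 1.5 0 255;0 0 1.5 0 255;0 0 1.5 0 255;0 0 1.5 0 255;0 0 1.5 0 255;0 0 1.5 0 255;0 0 1 0 255;0 0 0 0 255;0 0 0 0 255"

```text
time_s: 3.85
tool_pos: [0.5378, -0.1013, 0.094]
tool_rot: [180.0, 0.0, 105.2]
force: [-3.0, 0.2, 5.3]
grip_width: 0.0006
grasp_force: 2.9
```

arm_command:
  series: "0 0 1 0 255;0 0 1 0 255;0 0 0 0 255;0 0 0 0 255"

```text
time_s: 4.18
tool_pos: [0.5378, -0.1013, 0.0937]
tool_rot: [-180.0, 0.1, 105.2]
force: [-6.7, 1.2, 15.9]
grip_width: 0.0005
grasp_force: 8.6
```

arm_command:
  series: "0 0 -5 0 255;0 0 -10 0 255;0 0 -20 0 255;0 0 -30 0 100;0 0 -10 0 60;0 0 0 0 0;0 0 0 0 0;0 0 0 0 0;0 0 0 0 0"

```text
time_s: 4.93
tool_pos: [0.5366, -0.1013, 0.1649]
tool_rot: [-179.9, -0.1, 105.2]
force: [-0.3, -0.1, -0.1]
grip_width: 0.0323
grasp_force: 0.0
```

```bash
python3 - <<'E'
from h import *
go(.537,-.1014,.1145,105)
o=telemetry.get_obs();im=cams.read_camera("wrist");cv2.imwrite("pics/w1.png",im)
print(proj(cam("wrist",o),[[.537,-.1014,.1225],[.537,-.1014,.1025]]))
E
```

```text
t4.93 [ 0.5366 -0.1013  0.1649] [-1.7988e+02 -7.0000e-02  1.0519e+02] q [ 43.  11. -39. 101.   7.  70.  17.] F [-0.3 -0.1 -0.1] w0.0323 -> shift [-0.2  0.5 50.4] turn 0.003
[[319.9758669  264.42154646]
 [319.84182811 253.11443934]]
```

View pics/w1.png

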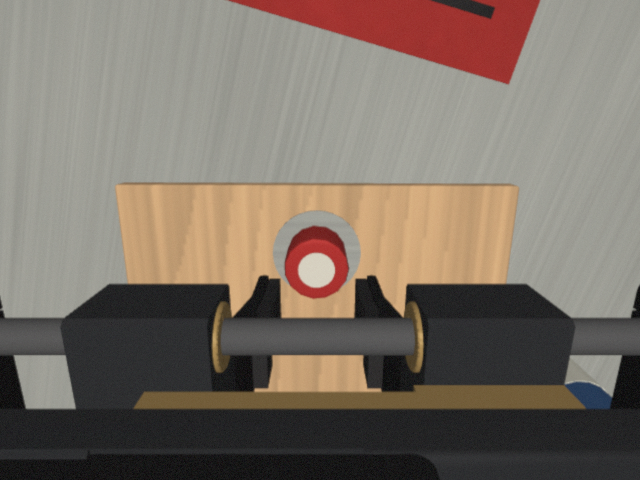

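arm_command:
  series: "0 -0.8 0 0 0;0 0 0 0 0;0 0 15 0 0;0 0 20 0 0;0 0 20 0 0;0 0 10 0 0;0 0 3 0 0;0 0 0 0 0;0 0 0 0 200;0 0 0 0 200;0 0 0 0 200;0 0 0 0 200;0 0 0 0 200;0 0 0 0 200;0 0 0 0 200;0 0 0 0 200"
  squeeze: 30

```text
time_s: 6.32
tool_pos: [0.5368, -0.1016, 0.0986]
tool_rot: [180.0, 0.0, 105.2]
force: [-0.3, 0.0, -0.2]
grip_width: 0.0417
grasp_force: 0.0
```

```bash
python3 - <<'E'
from h import *
go(.537,-.1014,.097,105)
# arc of grasp point (lid y=200, n=33.5-? above underside) in chest yz; print steps: forward(-y) and up per 6 deg
n=.097+.019-.0805
th=np.radians(np.arange(0,103,6)); Y=.2*np.cos(th)-n*np.sin(th); Z=.2*np.sin(th)+n*np.cos(th)
for a,b,c in zip(np.degrees(th[1:]),np.diff(Y)*1000,np.diff(Z)*1000): print(int(a+.5),round(b,1),round(c,1))
E
```

```text
t6.32 [ 0.5368 -0.1016  0.0986] [1.8000e+02 1.0000e-02 1.0519e+02] q [ 42.  15. -39. 105.  11.  63.  15.] F [-0.3  0.  -0.2] w0.0417 -> shift [0.1 0.3 1.6] turn 0.003
6 -4.8 20.7
12 -6.9 20.1
18 -9.0 19.3
24 -11.0 18.2
30 -12.8 17.0
36 -14.5 15.5
42 -16.1 13.9
48 -17.4 12.2
54 -18.6 10.3
60 -19.6 8.3
66 -20.3 6.2
72 -20.9 4.0
78 -21.2 1.8
84 -21.3 -0.4
90 -21.1 -2.6
96 -20.7 -4.8
102 -20.1 -6.9
```

arm_command:
  series: "0 0 0 0 255;0 0 0 0 255;0 0 0 0 255;-0.8 0 -5.2 0 255;-1.0 0 -5.2 0 255;-1.3 0 -5.2 0 255;-1.6 0 -5.1 0 255;-1.6 0 -5.1 0 255;-1.7 0 -5.0 0 255;-1.8 0 -5.0 0 255;-1.8 0 -5.0 0 255;0 0 0 0 255"

```text
time_s: 7.32
tool_pos: [0.5389, -0.1122, 0.1403]
tool_rot: [-179.9, -0.1, 105.2]
force: [-7.0, 3.2, -1.5]
grip_width: 0.0355
grasp_force: 30.0
```

```bash
python3 - <<'E'
from h import *
im=cams.read_camera("scene");cv2.imwrite("pics/s1.png",cv2.resize(im[150:350,80:360],None,fx=2.5,fy=2.5))
E
```

```text
(no output)
```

View pics/s1.png

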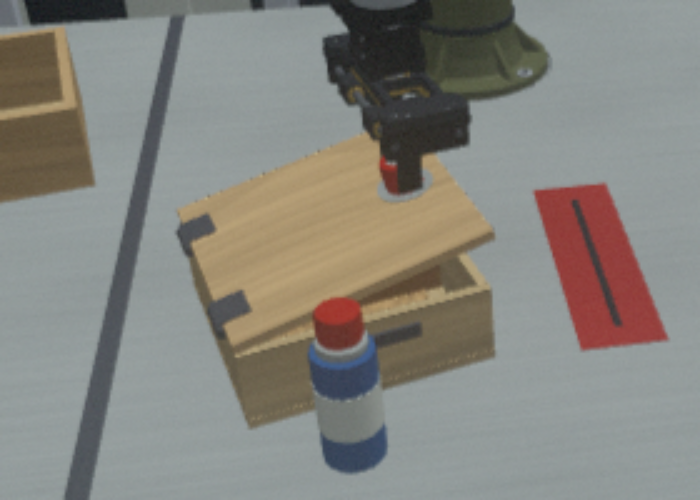

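The lid is following, open by about 12°, with the knob held between the fingers. I'll continue the arc.

arm_command:
  series: "-2.2 0 -4.9 0 255;-2.2 0 -4.9 0 255;-4.5 0 -9.6 0 255;-5.2 0 -9.2 0 255;-5.7 0 -9.0 0 255;-6.2 0 -8.6 0 255;-6.6 0 -8.4 0 255;-7.1 0 -7.9 0 255;-7.4 0 -7.6 0 255;-7.9 0 -7.1 0 255;-8.2 0 -6.8 0 255;-8.6 0 -6.3 0 255;-8.8 0 -5.9 0 255;-9.2 0 -5.3 0 255;-9.4 0 -5.0 0 255;0 0 0 0 255"

```text
time_s: 8.7
tool_pos: [0.5648, -0.2091, 0.2489]
tool_rot: [-179.9, -0.0, 105.1]
force: [-9.4, 3.8, 6.9]
grip_width: 0.0349
grasp_force: 30.0
```

```bash
cat >> h.py <<'E'
C=np.array([.559,-.1834]);HG=np.array([.5888,-.2944])
def lidang(n=.037):
    o=telemetry.get_obs();g=o["tool_pos"]-[0,0,.019]*np.array([1,1,-1])
    y=(g[:2]-HG)@np.array([-.2588,.9659]);z=g[2]-.0805;x=(g[:2]-HG)@np.array([.9659,.2588])
    print("grasp chest x %.4f y %.4f z %.4f r %.4f ang %.1f"%(x,y,z,np.hypot(y,z),np.degrees(np.arctan2(z,y)-np.arctan2(n,.2))),"F",o["force"].round(1),o["grip_width"],o["time_s"])
E
python3 -c "
from h import *
lidang()"
```

```text
grasp chest x -0.0011 y 0.0886 z 0.1874 r 0.2073 ang 54.2 F [-9.4  3.8  6.9] 0.0349012961660151 8.7
```

arm_command:
  series: "-10 0 -3.5 0 255;-10 0 -3.5 0 255;-10.2 0 -2.6 0 255;-10.2 0 -2.6 0 255;-10.5 0 -1.6 0 255;-10.5 0 -1.6 0 255;-10.6 0 -0.6 0 255;-10.6 0 -0.6 0 255;-10.6 0 0.5 0 255;-10.6 0 0.5 0 255;-10.6 0 1.5 0 255;-10.6 0 1.5 0 255;-10.3 0 2.5 0 255;-10.3 0 2.5 0 255;0 0 0 0 255"

```text
time_s: 9.95
tool_pos: [0.6039, -0.3548, 0.2573]
tool_rot: [179.9, 0.5, 104.9]
force: [-3.0, -3.7, 2.8]
grip_width: 0.0341
grasp_force: 30.1
```

```bash
python3 -c "
from h import *
lidang()"
```

```text
grasp chest x -0.0010 y -0.0622 z 0.1958 r 0.2055 ang 97.1 F [-3.  -3.7  2.8] 0.03409605366987186 9.95
```

arm_command:
  series: "0 0 0 0 0;0 0 0 0 0;0 0 0 0 0;0 0 -10 0 0;0 0 -20 0 0;0 0 -25 0 0;0 0 -25 0 0;0 0 -10 0 0;0 0 0 0 0"

```text
time_s: 10.7
tool_pos: [0.6057, -0.3484, 0.3474]
tool_rot: [179.7, 0.2, 105.3]
force: [0.4, -0.4, 0.4]
grip_width: 0.0835
grasp_force: 0.0
```

arm_command:
  series: "20 4.5 0 0 0;39.5 4.5 0 0 0;39.5 4.5 0 0 0;39.5 4.5 0 0 0;39.5 4.5 0 0 0;39.5 4.5 0 0 0;39.5 4.5 0 0 0;39.5 4.5 0 0 0;39.5 4.5 0 0 0;39.5 4.5 0 0 0;39.5 4.5 0 0 0;39.5 4.5 0 0 0;39.5 4.5 0 0 0;39.5 4.5 0 0 0;39.5 4.5 0 0 0;39.5 4.5 0 0 0;20 0 0 0 0"

```text
time_s: 12.12
tool_pos: [0.5046, 0.2858, 0.342]
tool_rot: [-179.9, -0.2, 105.6]
force: [0.5, 0.1, 0.2]
grip_width: 0.087
grasp_force: 0.0
```

arm_command:
  series: "0 0 14 -0.119 0;0 0 14 -0.119 0;0 0 14 -0.119 0;0 0 14 -0.119 0;0 0 14 -0.119 0;0 0 14 -0.119 0;0 0 14 -0.119 0;0 0 14 -0.119 0;0 0 0 0 0;0 0 0 0 0"

```text
time_s: 12.95
tool_pos: [0.5067, 0.2798, 0.2299]
tool_rot: [-179.9, -0.1, 159.6]
force: [0.1, 0.2, 0.4]
grip_width: 0.0871
grasp_force: 0.0
```

```bash
python3 - <<'E'
from h import *
go(.5103,.2743,.017,159.5)
o=telemetry.get_obs();im=cams.read_camera("wrist");t=cams.read_camera("top")
cv2.imwrite("pics/w2.png",im);cv2.imwrite("pics/t2.png",t)
cv2.imwrite("pics/v2.png",np.hstack([cv2.resize(im,(400,300)),cv2.resize(t[140:440,300:640],(400,353))[:300]]))
hsv=cv2.cvtColor(im,cv2.COLOR_BGR2HSV).astype(int);H,S,V=hsv.transpose(2,0,1)
p=big((H<20)&(S>70)&(V<190));q=cv2.approxPolyDP(p.reshape(-1,1,2),6,True)[:,0];print(q.tolist(),cast(cam("wrist",o),q,.045)[:,:2].round(4).tolist())
E
```

```text
t12.95 [0.5067 0.2798 0.2299] [-1.7990e+02 -1.3000e-01  1.5958e+02] q [ 19.  19. -61.  91.  17.  80.  26.] F [0.1 0.2 0.4] w0.0871 -> shift [ -5.7  -3.5 212.9] turn 0.001
[[23, 138], [102, 284], [114, 287], [121, 317], [157, 312], [77, 152], [159, 305], [175, 302], [189, 284], [102, 107]] [[0.3597, 0.0672], [0.5002, 0.0661], [0.5068, 0.0752], [0.5365, 0.0668], [0.5438, 0.1014], [0.3858, 0.1043], [0.5379, 0.1065], [0.5404, 0.122], [0.5284, 0.1422], [0.3608, 0.1419]]
```

View pics/v2.png

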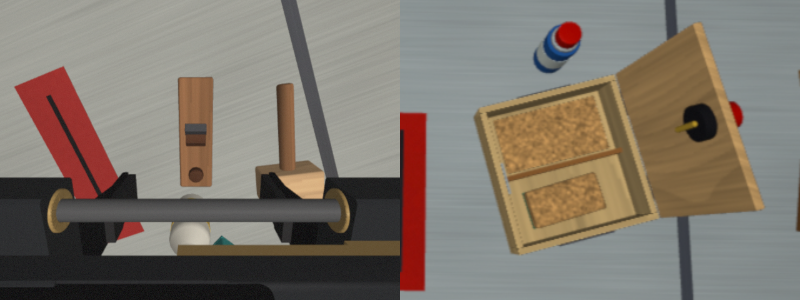

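The wrist view shows the plane straight and centred between the fingers, at about (313,210) in full-size pixels. In the top view the lid is open, the cork pad lies in the +x (can-side) bay and the sanding block in the other. I'll measure the plane, pad and can precisely.

```bash
python3 - <<'E'
from h import *
o=telemetry.get_obs();cw=cam("wrist",o);im=cv2.imread("pics/w2.png")
H,S,V=cv2.cvtColor(im,cv2.COLOR_BGR2HSV).astype(int).transpose(2,0,1)
m=(H<22)&(S>60);m2=np.zeros_like(m);m2[105:310,270:360]=m[105:310,270:360]
m2=cv2.morphologyEx(m2.astype(np.uint8),cv2.MORPH_CLOSE,np.ones((9,9)))
p=big(m2);w=cast(cw,p,.045)[:,:2].astype(np.float32);print("plane",cv2.minAreaRect(w),cv2.boundingRect(p))
ct=cam("top");t=cv2.imread("pics/t2.png")
H,S,V=cv2.cvtColor(t,cv2.COLOR_BGR2HSV).astype(int).transpose(2,0,1)
red=((H<6)|(H>174))&(S>120)
m=np.zeros_like(red);m[150:190,520:560]=red[150:190,520:560]
print(m.sum(), end=' ')
t0=cv2.imread("pics/top0.png");H0,S0,V0=cv2.cvtColor(t0,cv2.COLOR_BGR2HSV).astype(int).transpose(2,0,1)
m=np.zeros_like(red);r0=((H0<6)|(H0>174))&(S0>120);m[150:200,420:465]=r0[150:200,420:465]
c,_=cv2.minEnclosingCircle(big(m));print("cap",c,cast(ct,c,.15))
s=cv2.imread("pics/scene0.png");cs=cam("scene");Hs,Ss,Vs=cv2.cvtColor(s,cv2.COLOR_BGR2HSV).astype(int).transpose(2,0,1)
m=np.zeros_like(red);rs=((Hs<6)|(Hs>174))&(Ss>120);m[265:300,195:240]=rs[265:300,195:240]
b=cv2.boundingRect(big(m));print("scene cap",b,cast(cs,[b[0]+b[2]/2,b[1]+4],.15))
# base of the can in scene
m=np.zeros_like(red);bl=(Hs>100)&(Hs<125)&(Ss>100);m[270:345,190:245]=bl[270:345,190:245]
ys,xs=np.nonzero(m);print("scene can bottom",ys.max(),xs[ys>ys.max()-3].mean(),cast(cs,[xs[ys>ys.max()-3].mean(),ys.max()],0))
# pad corners in top: hue/texture; print candidates at z=.016
import sys
X,Y=rot(15).T
u=lambda P:(P[:,:2]-C)@rot(15)
px=np.array([[381+0,235]])
sc=340/400
q=np.array([[493,126],[604,93],[620,150],[511,180]])*sc+[300,140]
print("pad",(u(cast(ct,q,.016))*1000).round(0).tolist())
print("bay rim",(u(cast(ct,np.array([[477,110],[615,76],[657,215],[519,252]])*sc+[300,140],.08))*1000).round(0).tolist())
print("can chest",u(np.array([[.75,-.174,0]])))
cv2.imwrite("pics/t2c.png",cv2.resize(t[190:370,350:580],None,fx=3.3,fy=3.3,interpolation=cv2.INTER_CUBIC))
E
```

```text
plane ((0.5095465779304504, 0.2741926312446594), (0.04753706604242325, 0.15923380851745605), 69.70848083496094) (285, 123, 56, 176)
0 cap (443.0, 169.5) [[ 0.74710826 -0.17248523  0.15      ]]
scene cap (206, 269, 19, 20) [[ 0.75003213 -0.17297956  0.15      ]]
scene can bottom 336 222.0909090909091 [[ 0.76802284 -0.17550711  0.        ]]
pad [[-76.0, -585.0], [-70.0, -798.0], [-170.0, -784.0], [-171.0, -580.0]]
bay rim [[-43.0, -516.0], [-46.0, -761.0], [-273.0, -735.0], [-272.0, -497.0]]
can chest [[ 0.18692473 -0.04035473]]
```

View pics/t2c.png

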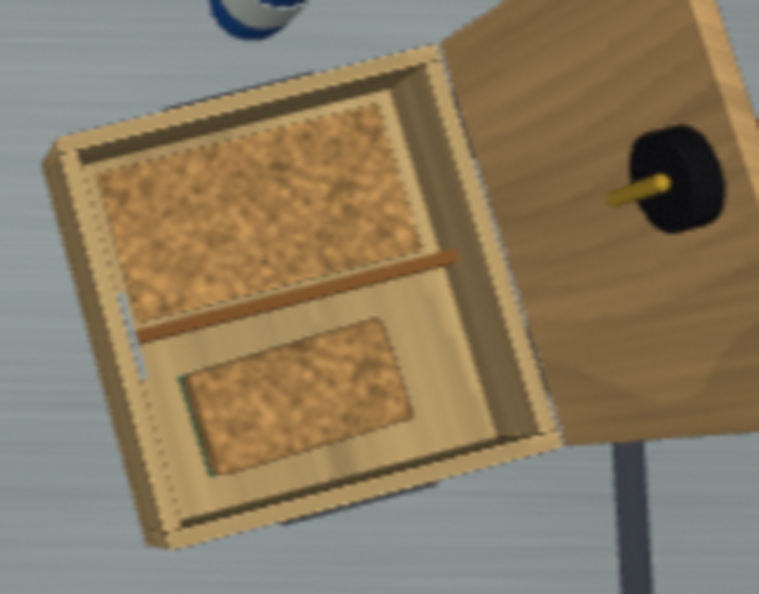

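```bash
python3 - <<'E'
from h import *
ct=cam("top")
u=lambda P:((P[:,:2]-C)@rot(15)*1000).round(0).tolist()
f=lambda q:np.array(q)/3.3+[350,190]
print("pad",u(cast(ct,f([[97,175],[380,103],[422,250],[140,318]]),.016)))
print("rim",u(cast(ct,f([[60,140],[440,47],[560,437],[165,547]]),.08)))
print("can",u(np.array([[.7485,-.1727]])))
go(.5095,.2742,.017,159.7)
E
```

```text
pad [[101.0, 84.0], [102.0, -97.0], [8.0, -95.0], [11.0, 82.0]]
rim [[117.0, 111.0], [116.0, -118.0], [-115.0, -116.0], [-118.0, 115.0]]
can [[186.0, -39.0]]
t13.05 [0.5077 0.2805 0.2317] [179.98   0.   159.6 ] q [ 19.  19. -61.  91.  17.  80.  26.] F [ 0.6 -0.   0.1] w0.0869 -> shift [ -3.9  -5.3 214.7] turn -0.002
```

arm_command:
  series: "3 -2.6 30 0 0;3 -2.7 35 0 0;0 0 35 0 0;0 0 35 0 0;0 0 35 0 0;0 0 25 0 0;0 0 15 0 0;0 0 8 0 0;0 0 0 0 0;0 0 0 0 255;0 0 0 0 255;0 0 0 0 255;0 0 0 0 255;0 0 0 0 255;0 0 0 0 255;0 0 0 0 255;0 0 0 0 255"
  squeeze: 50

```text
time_s: 14.47
tool_pos: [0.5004, 0.2774, 0.0136]
tool_rot: [180.0, 0.0, 159.7]
force: [-0.1, -0.2, 2.3]
grip_width: 0.0477
grasp_force: 50.0
```

arm_command:
  series: "0 0 -10 0 255;0 0 -20 0 255;0 0 -35 0 255;0 0 -40 0 255;0 0 -40 0 255;0 0 -35 0 255;0 0 -25 0 255;0 0 -5 0 255"

```text
time_s: 15.13
tool_pos: [0.5014, 0.279, 0.2281]
tool_rot: [179.8, 0.3, 159.8]
force: [0.4, 0.9, -4.5]
grip_width: 0.0477
grasp_force: 50.0
```

arm_command:
  series: "-10 -15 0 0 255;-21.3 -31.2 0 0 255;-21.3 -31.2 0 0 255;-21.3 -31.2 0 0 255;-21.3 -31.2 0 0 255;-21.3 -31.2 0 0 255;-21.3 -31.2 0 0 255;-21.3 -31.2 0 0 255;-21.3 -31.2 0 0 255;-21.3 -31.2 0 0 255;-21.3 -31.2 0 0 255;-21.3 -31.2 0 0 255;-11.3 -16.2 0 0 255"

```text
time_s: 16.22
tool_pos: [0.609, -0.1694, 0.2202]
tool_rot: [-179.8, -0.2, 159.4]
force: [0.5, -1.1, -4.0]
grip_width: 0.0473
grasp_force: 50.0
```

arm_command:
  series: "0 0 0 0.06 255;0 0 0 0.119 255;0 0 0 0.119 255;0 0 0 0.119 255;0 0 0 0.119 255;0 0 0 0.119 255;0 0 0 0.119 255;0 0 0 0.119 255;0 0 0 0.06 255;0 0 0 0 255;0 0 0 0 255"

```text
time_s: 17.13
tool_pos: [0.6094, -0.1618, 0.2216]
tool_rot: [-179.8, -0.1, 105.3]
force: [0.2, 0.4, -4.8]
grip_width: 0.0475
grasp_force: 50.0
```

```bash
python3 - <<'E'
from h import *
go(.6094,-.1626,.029,105)
im=cams.read_camera("wrist");s=cams.read_camera("scene")
cv2.imwrite("pics/v3.png",np.hstack([cv2.resize(im,(400,300)),cv2.resize(s[130:340,90:370],(400,300))]))
E
```

```text
t17.13 [ 0.6094 -0.1618  0.2216] [-1.7985e+02 -9.0000e-02  1.0529e+02] q [ 45.  21. -41.  85.  14.  80.  18.] F [ 0.2  0.4 -4.8] w0.0475 -> shift [ -1.1   0.3 192.6] turn 0.005
```

View pics/v3.png

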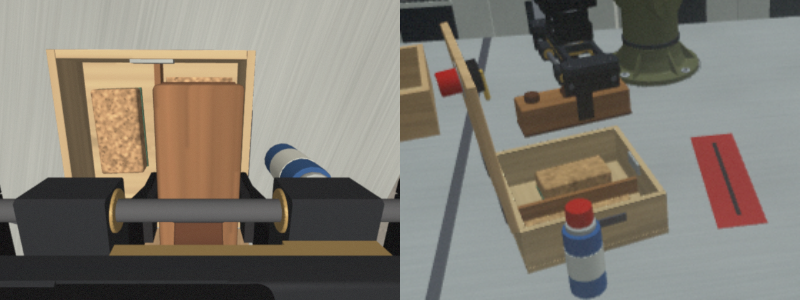

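The plane hangs level over the pad bay and lines up with it (wrist crop (198,165)); the can is clear to the right. I'll lower it.

arm_command:
  series: "-0.6 0.3 20 0.005 255;-0.5 0 30 0 255;0 0 30 0 255;0 0 30 0 255;0 0 25 0 255;0 0 20 0 255;0 0 10 0 255;0 0 8 0 255;0 0 5 0 255;0 0 4 0 255;0 0 3 0 255;0 0 2 0 255;0 0 0 0 255;0 0 0 0 255"

```text
time_s: 18.4
tool_pos: [0.6113, -0.1635, 0.037]
tool_rot: [180.0, 0.0, 104.9]
force: [-0.4, -0.3, -4.9]
grip_width: 0.0472
grasp_force: 50.0
```

arm_command:
  series: "0 -1.5 1.5 0 255;0 0 1.5 0 255;0 0 1.5 0 255;0 0 1 0 255;0 0 1 0 255;0 0 1 0 255;0 0 0 0 255;0 0 0 0 255"

```text
time_s: 19.07
tool_pos: [0.6094, -0.1638, 0.0297]
tool_rot: [-180.0, 0.0, 104.8]
force: [-4.9, 0.4, 3.5]
grip_width: 0.0477
grasp_force: 50.0
```

arm_command:
  series: "0 0 0 0 105;0 0 0 0 85;0 0 0 0 85;0 0 0 0 85;0 0 0 0 85"

```text
time_s: 19.48
tool_pos: [0.6099, -0.1638, 0.0291]
tool_rot: [180.0, 0.0, 104.9]
force: [-0.5, 0.3, -0.2]
grip_width: 0.0571
grasp_force: 0.0
```

arm_command:
  series: "0 0 -5 0 85;0 0 -15 0 85;0 0 -25 0 85;0 0 -35 0 85;0 0 -40 0 85;0 0 -40 0 85;0 0 -40 0 85;0 0 -40 0 85;0 0 -40 0 40;0 0 -30 0 0;0 0 0 0 0"

```text
time_s: 20.4
tool_pos: [0.612, -0.1631, 0.3485]
tool_rot: [179.3, 0.4, 104.9]
force: [0.1, 0.9, 0.1]
grip_width: 0.0707
grasp_force: 0.0
```

```bash
python3 - <<'E'
from h import *
go(.6049,-.3548,.35,105)
t=cams.read_camera("top");s=cams.read_camera("scene")
cv2.imwrite("pics/t4.png",t)
cv2.imwrite("pics/v4.png",np.hstack([cv2.resize(t[150:390,320:640],(400,300)),cv2.resize(s[130:340,90:370],(400,300))]))
E
```

```text
t20.40 [ 0.612  -0.1631  0.3485] [179.33   0.38 104.87] q [ 44.  19. -42.  73.  13.  92.  19.] F [0.1 0.9 0.1] w0.0707 -> shift [-183.5  -56.1   -0.9] turn -0.002
```

View pics/v4.png

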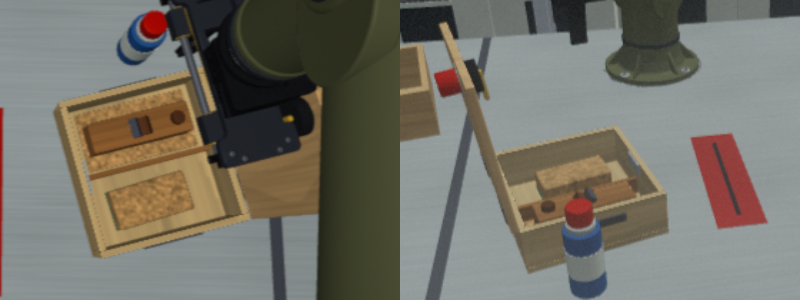

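The plane lies flat and lengthwise on the pad; the top crop puts it at (140,127). The lid is still open at about 97°. I'll re-pinch the knob.

arm_command:
  series: "-10 -4 0 0 0;-23 -8 0 0 0;-28 -8 0 0 0;-28 -8 0 0 0;-28 -8 0 0 0;-28 -8 0 0 0;-23 -8 0 0 0;-13 -4 0 0 0;0 0 0 0 0;0 0 0 0 0"

```text
time_s: 21.33
tool_pos: [0.6013, -0.3529, 0.3376]
tool_rot: [-179.9, -0.1, 104.8]
force: [-0.3, 0.8, -0.4]
grip_width: 0.0873
grasp_force: 0.0
```

```bash
python3 - <<'E'
from h import *
go(.6043,-.3524,.259,105)
E
```

```text
t21.33 [ 0.6013 -0.3529  0.3376] [-1.7994e+02 -1.4000e-01  1.0481e+02] q [ 52.  27. -37.  62.  16.  95.  34.] F [-0.3  0.8 -0.4] w0.0873 -> shift [-0.5  3.1 78.6] turn -0.003
```

arm_command:
  series: "-0.5 3 0 -0.003 0;0 0 15 0 0;0 0 20 0 0;0 0 20 0 0;0 0 15 0 0;0 0 6 0 0;0 0 2 0 0;0 0 0 0 0;0 0 0 0 255;0 0 0 0 255;0 0 0 0 255;0 0 0 0 255;0 0 0 0 255;0 0 0 0 255;0 0 0 0 255;0 0 0 0 255;0 0 0 0 255;0 0 0 0 255"
  squeeze: 30

```text
time_s: 22.83
tool_pos: [0.6034, -0.3534, 0.2608]
tool_rot: [-179.8, -0.0, 105.0]
force: [-3.8, -1.1, 0.4]
grip_width: 0.035
grasp_force: 30.0
```

```bash
python3 - <<'E'
from h import *
lidang(.036)
o=telemetry.get_obs();g=o["tool_pos"]
y=(g[:2]-HG)@np.array([-.2588,.9659])*1000;z=(g[2]+.019-.0805)*1000
r=np.hypot(y,z);n=np.arccos(200/r)*0+np.sqrt(max(r*r-200**2,0));print("y,z,r,n",y,z,r,n)
a=np.degrees(np.arctan2(z,y));print("a",a,"end a",np.degrees(np.arctan2(n,200)))
E
```

```text
grasp chest x -0.0011 y -0.0608 z 0.1993 r 0.2084 ang 96.8 F [-3.8 -1.1  0.4] 0.03497949244821623 22.8333
y,z,r,n -60.75638342313334 199.29487465272172 208.3501504427171 58.39336597168253
a 106.95419535325455 end a 16.276053183454007
```

```bash
python3 - <<'E'
import numpy as np
a=np.radians(np.linspace(106.95,10.5,33));r=np.linspace(208,203.5,33)
y=r*np.cos(a);z=r*np.sin(a)
for i,(b,c) in enumerate(zip(np.diff(y),-np.diff(z))): print(i,round(b,1),round(c,1),end=' | ')
E
```

```text
0 10.6 -2.8 | 1 10.7 -2.2 | 2 10.8 -1.6 | 3 10.9 -1.1 | 4 10.9 -0.5 | 5 10.9 0.1 | 6 10.9 0.6 | 7 10.8 1.2 | 8 10.7 1.8 | 9 10.6 2.3 | 10 10.5 2.9 | 11 10.3 3.4 | 12 10.1 4.0 | 13 9.9 4.5 | 14 9.6 5.0 | 15 9.3 5.5 | 16 9.0 6.0 | 17 8.7 6.4 | 18 8.3 6.9 | 19 8.0 7.3 | 20 7.6 7.7 | 21 7.1 8.1 | 22 6.7 8.4 | 23 6.2 8.8 | 24 5.8 9.1 | 25 5.3 9.4 | 26 4.8 9.6 | 27 4.2 9.9 | 28 3.7 10.1 | 29 3.2 10.2 | 30 2.6 10.4 | 31 2.1 10.5 |
```

arm_command:
  series: "5.3 0 -1.5 0 255;5.3 0 -1.3 0 255;10.7 0 -2.2 0 255;10.8 0 -1.6 0 255;10.9 0 -1.1 0 255;10.9 0 -0.5 0 255;10.9 0 0.1 0 255;10.9 0 0.6 0 255;10.8 0 1.2 0 255;10.7 0 1.8 0 255;10.6 0 2.3 0 255;10.5 0 2.9 0 255;10.3 0 3.4 0 255;10.1 0 4 0 255;9.9 0 4.5 0 255;9.6 0 5 0 255;9.3 0 5.5 0 255;0 0 0 0 255"

```text
time_s: 24.33
tool_pos: [0.5595, -0.1893, 0.2372]
tool_rot: [-179.8, 0.0, 105.1]
force: [-4.8, -1.0, -5.4]
grip_width: 0.0353
grasp_force: 30.0
```

```bash
python3 -c "
from h import *
lidang()"
```

```text
grasp chest x -0.0011 y 0.1091 z 0.1757 r 0.2068 ang 47.7 F [-4.8 -1.  -5.4] 0.03528484288498766 24.3333
```

arm_command:
  series: "4.5 0 3 0 255;4.5 0 3 0 255;8.7 0 6.4 0 255;8.3 0 6.9 0 255;8 0 7.3 0 255;7.6 0 7.7 0 255;7.1 0 8.1 0 255;6.7 0 8.4 0 255;6.2 0 8.8 0 255;5.8 0 9.1 0 255;5.3 0 9.4 0 255;4.8 0 9.6 0 255;4.2 0 9.9 0 255;3.7 0 10.1 0 255;0 0 0 0 255;0 0 0 0 255"

```text
time_s: 25.67
tool_pos: [0.538, -0.109, 0.1291]
tool_rot: [-179.9, 0.0, 105.0]
force: [-2.3, -5.0, -8.2]
grip_width: 0.0353
grasp_force: 30.0
```

```bash
python3 -c "
from h import *
lidang();go(.537,-.1014,.0985,105)"
```

```text
grasp chest x -0.0011 y 0.1923 z 0.0676 r 0.2038 ang 8.9 F [-2.3 -5.  -8.2] 0.035326302883043434 25.6667
t25.67 [ 0.538  -0.109   0.1291] [-1.7987e+02  3.0000e-02  1.0502e+02] q [ 47.  15. -44. 103.  11.  67.  15.] F [-2.3 -5.  -8.2] w0.0353 -> shift [ 7.6  1.1 30.6] turn 0.000
```

arm_command:
  series: "1.6 0 5 0 255;1.5 0 5 0 255;1.3 0 5 0 255;1.2 0 5 0 255;1 0 4 0 255;0.6 0 3 0 255;0.4 0 2 0 255;0 0 1 0 255;0 0 0 0 255;0 0 0 0 255"

```text
time_s: 26.5
tool_pos: [0.5361, -0.1019, 0.1003]
tool_rot: [-179.9, 0.1, 105.0]
force: [-3.2, -6.2, -2.2]
grip_width: 0.0354
grasp_force: 30.0
```

arm_command:
  series: "0 0 1 0 255;0 0 1 0 255;0 0 1 0 255;0 0 0 0 255;0 0 0 0 255"

```text
time_s: 26.92
tool_pos: [0.5361, -0.1019, 0.0978]
tool_rot: [-179.8, 0.1, 105.0]
force: [-5.4, -4.9, 2.5]
grip_width: 0.035
grasp_force: 30.0
```

arm_command:
  series: "0 0 0 0 0;0 0 0 0 0;0 0 0 0 0;0 0 -10 0 0;0 0 -20 0 0;0 0 -20 0 255;3 -15 0 0 255;5 -15 0 0 255;2 -15 0 0 255;0 0 0 0 255;0 0 15 0 255;0 0 20 0 255;0 0 10 0 255;0 0 4 0 255;0 0 2 0 255;0 0 0 0 255;0 0 0 0 255"

```text
time_s: 28.33
tool_pos: [0.4918, -0.103, 0.0967]
tool_rot: [180.0, 0.0, 105.0]
force: [-0.5, -0.5, -0.7]
grip_width: 0.0018
grasp_force: 0.0
```

```bash
python3 -c "
from h import *
go(.537,-.1014,.13,105);print(telemetry.get_obs()['tool_pos'])
t=cams.read_camera('top');s=cams.read_camera('scene')
cv2.imwrite('pics/v5.png',np.hstack([cv2.resize(t[150:390,320:640],(400,300)),cv2.resize(s[130:340,90:370],(400,300))]))"
```

```text
t28.33 [ 0.4918 -0.103   0.0967] [1.7995e+02 2.0000e-02 1.0504e+02] q [ 50.  10. -45. 111.   8.  62.  17.] F [-0.5 -0.5 -0.7] w0.0018 -> shift [-10.1  44.1 -33.2] turn 0.001
[ 0.49182962 -0.10304375  0.09674998]
```

View pics/v5.png

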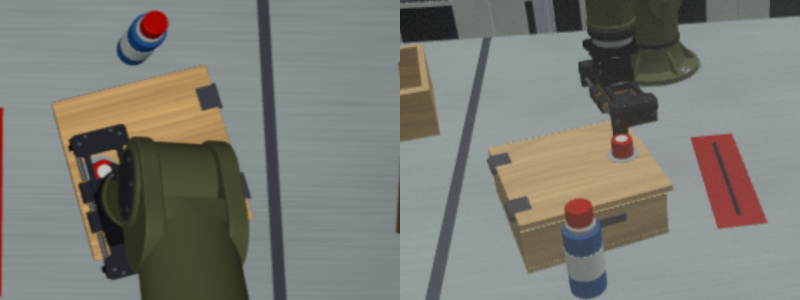

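The lid looks shut, with the knob popped out at (622,146) in the scene crop. I'll push the lid down gently at the edge to be sure.

arm_command:
  series: "0 0 1.5 0 255;0 0 1.5 0 255;0 0 1.5 0 255;0 0 1 0 255;0 0 0 0 255;0 0 0 0 255"

```text
time_s: 28.93
tool_pos: [0.4915, -0.1033, 0.0928]
tool_rot: [-180.0, 0.1, 105.0]
force: [-5.8, 0.9, 15.9]
grip_width: 0.0003
grasp_force: 8.2
```

arm_command:
  series: "0 0 -10 0 255;0 0 -20 0 255;0 0 -20 0 255;0 0 0 0 255;-3.5 14.7 0 0 255;-3.5 14.7 0 0 255;-3 14.7 0 0 255;0 0 0 0 255;0 0 0 0 255"

```text
time_s: 29.68
tool_pos: [0.5362, -0.1009, 0.1399]
tool_rot: [-180.0, -0.1, 105.1]
force: [-0.7, -0.2, -0.4]
grip_width: 0.0005
grasp_force: 0.0
```

```bash
python3 -c "
from h import *
go(.537,-.1014,.0935,105)"
```

```text
t29.68 [ 0.5362 -0.1009  0.1399] [-1.7996e+02 -8.0000e-02  1.0507e+02] q [ 48.  14. -45. 103.  10.  68.  15.] F [-0.7 -0.2 -0.4] w0.0005 -> shift [-0.7  0.7 46.4] turn 0.001
```

arm_command:
  series: "-0.7 0.7 8 0 255;0 0 6 0 255;0 0 3 0 255;0 0 3 0 255;0 0 3 0 255;0 0 3 0 255;0 0 3 0 255;0 0 3 0 255;0 0 3 0 255;0 0 2 0 255;0 0 2 0 255;0 0 2 0 255;0 0 1.5 0 255;0 0 1.5 0 255;0 0 1.5 0 255;0 0 1 0 255;0 0 1 0 255;0 0 1 0 255;0 0 0 0 255;0 0 0 0 255"

```text
time_s: 31.35
tool_pos: [0.5373, -0.102, 0.0937]
tool_rot: [-180.0, 0.1, 105.0]
force: [-7.4, 0.3, 15.5]
grip_width: 0.0006
grasp_force: 7.7
```

Bottomed out, with the same reading as the first press. I'll release, back off and check.

arm_command:
  series: "0 0 -3 0 255;0 0 -5 0 255;0 0 -10 0 255;0 0 -25 0 255;0 0 -35 0 255;0 0 -35 0 255;0 -20 -20 0 255;0 -30 0 0 255;0 -20 0 0 255;0 0 0 0 255;0 0 0 0 255;0 0 0 0 255"

```text
time_s: 32.35
tool_pos: [0.4706, -0.1197, 0.2255]
tool_rot: [179.9, 0.0, 105.0]
force: [-0.7, 0.6, 0.2]
grip_width: 0.0003
grasp_force: 0.0
```

```bash
python3 -c "
from h import *
o=telemetry.get_obs();go(.5,-.1,.2,105)
w=cams.read_camera('wrist');s=cams.read_camera('scene')
print(proj(cam('wrist',o),[[.537,-.1014,.1225],[.537,-.1014,.1025]]))
cv2.imwrite('pics/v6.png',np.hstack([cv2.resize(w,(400,300)),cv2.resize(s[130:340,90:370],(400,300))]))"
```

```text
t32.35 [ 0.4706 -0.1197  0.2255] [1.7990e+02 4.0000e-02 1.0505e+02] q [ 56.  -0. -44. 104.  -0.  76.  27.] F [-0.7  0.6  0.2] w0.0003 -> shift [11.4 33.5 25.6] turn 0.001
[[418.72454319 233.90428476]
 [412.04220549 226.78731879]]
```

View pics/v6.png

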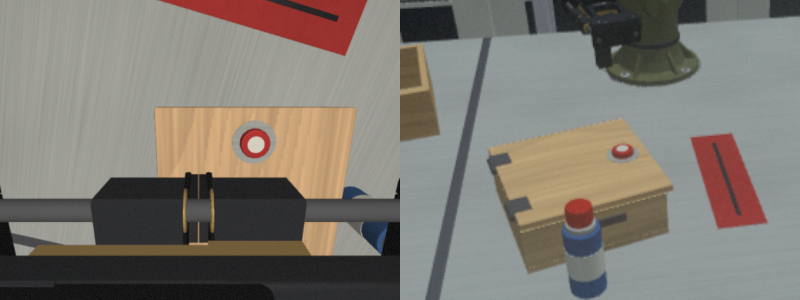

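The knob sits low and latched (wrist crop (256,143)), the lid is shut flat, and the can has not moved.

```bash
python3 -c "
from cell import env
print(env.sign_off())"
```

```text
the job is handed in; nothing more can be done
None
```

The plane is on the cork pad in the free bay, the lid is shut with the knob latched, and the job was handed in at about 32 s of the 72 s limit; the judge's result was not shown.

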